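# Draw the sawing board's length stop out to its marker and hold it

## Task

The length-stop arm in the sawing board's aluminium fence is locked home: press its green lock button so that the arm springs free, then take the stop by its black knob and draw it out along the fence until the white line on the red marker clip is in line with the black cursor lines beside the channel. Keep holding it there against its return spring, and finish while still holding the knob, so that I can tighten the clamp screw. Leave the marker clip where it sits on the bar, and leave the batten on the board and the other tools on the bench where they are.

Things in the scene. Friction and masses are not known exactly. Their poses are not given: they have to be found in the camera images.
- sawboard: The sawing board, plywood 170 (x) x 430 (y) x 18 mm, fixed down, with an aluminium fence 44 mm thick (top 58 mm above the bench, centre line at x = +50 mm). Origin: centre of its underside. +y runs along the fence, the way the stop arm is drawn out; x across, away from the robot; z up. The arm's bar with a scale slides in the fence's channel, 15 mm wide, open on top, mouth at y = +100 mm.
- lock_button (a joint): Travel of the lock button in m: 0 = up (locked), 0.006 = fully down; moves straight down. The catch lets go at about 0.0035. A spring holds the button up: about 1.5 N to start it, 3.5 N at the release point, 5 N fully down; it comes back up when let go, which does not lock the arm again. Keep it down for about half a second while the arm springs clear.
- button_top (a point): Centre of the top of the green round lock button, 26 mm across, standing 11 mm above the top of the fence, so 69 mm above the bench when up. It is on the fence's closed end, 203 mm back from the cursor lines.
- stop_arm: The telescoping stop arm: steel bar, stop head and knob. Origin: on the bar, at the cursor when home; axes as the sawing board's; it slides only along +y. Its y in the cursor's frame is how far it is out: 0 = home (locked, gives under 1 mm), 170 mm = end stop. With the button pressed it springs out to 20 to 30 mm and stays. Further out a spring of 40 N/m pulls back (2 N at 80 mm, 5 N at 150 mm).
- knob_grip (a point): Grip point of the stop's black knob, on its axis: an upright cylinder 24 mm across and 42 mm tall, its top 18 mm above this point, standing on the stop head (44 x 28 mm; the head's flat top lies 24 mm below this point, at 60 mm above the bench). A steel tongue hangs from the head in front of the fence. At home the knob is 36 mm beyond the cursor lines along the sawing board's +y.
- marker_clip: The red marker clip on the arm's bar, 12 mm long and standing 7 mm above the fence's top, with a white line across its middle, seen in the open channel; it moves with the arm. Origin: under its white line, 58 mm above the bench; axes as the sawing board's. It starts 80 to 145 mm back from the cursor lines and must come level with them; it grips the bar firmly.
- cursor (a point): Mid point between the two black cursor lines, which lie on white plates on the fence's top to either side of the channel, 12 mm inside its mouth; 58 mm above the bench; axes as the sawing board's. Fixed to the board. The marker clip is on the mark when its y in this frame is 0.
- batten: Loose wooden batten, 32 x 220 x 20 mm, lying on the board against the fence's front. Origin: centre of its underside. Leave it.
- gauge: Loose wooden marking gauge, 210 mm long, 50 mm high, on the bench. Leave it.
- try_square: Loose try square, stock 140 mm, blade 190 mm, 18 mm thick, lying on the bench. Leave it.
- chisel: Loose chisel, 280 mm long, 28 mm high, lying on the bench. Leave it.
- hatchet: Loose hatchet with a wooden handle, 360 mm long, 28 mm high, lying on the bench. Leave it.
- glue: Loose yellow glue bottle, 60 mm across, 170 mm tall, standing on the bench. Leave it.
- screw_tin: Loose blue tin of screws, 70 mm across, 75 mm tall, standing on the bench. Leave it.

How it is judged:
By the outcome, as a careful person would: the job done as asked, in the order asked, and still so for the second after the job is handed in, while the arm keeps its last pose, push and grip.
It also fails if it takes over 45 s, if anything falls off the work surface, if the arm or the gripper's body presses on something with over 40 N, if the wrist force passes 120 N, or if a joint passes its speed limit or range.

## Robot

A 6-joint arm with a two-finger parallel gripper is mounted at the origin on the work surface. World frame = base frame: x ahead of the robot, y to its left, z up, the work surface at z = 0. Lengths are in m, angles in rad, forces in N, time in s.
With the tool pointing down it reaches from about 0.4 to 0.825 m from the base axis. Payload 7 kg.
Tool frame: the origin (TCP) lies at the very end of the fingers, on their centre line; the grasp point (between the pads) lies 19 mm behind it; z points along the fingers, y is the line along which they close (so a half turn about z gives the same grasp; the last joint's range is limited). The gripper opens to 85 mm and grips with 20 to 120 N. Pads are 22 mm wide; open, the fingers measure 114 mm over their backs; the gripper's body (76 mm by 85 mm) begins 54 mm behind the grasp point. The pads swing forward as they close: fully open they stand 13 mm farther back than shut.
Start: joints at [1.41, 0.359, 0.012, 0, -1.224, -0.288], TCP at [0.293, 0.608, 0.231] pointing down, gripper open.
Joint ranges: [-3.07, 3.07], [-1.43, 2.12], [-1.02, 1.25], [-3.03, 1.67], [-3.05, -0], [-3.03, 3.03]. Speed limits (rad/s): [2.39, 2.39, 3.01, 3.14, 3.14, 3.14].

## Interface

Orientations are given as a unit quaternion [x, y, z, w].
In Python, from bench import get_obs, vision, env, spotter gives the robot as it stands.
- The arm moves only by the tool apply_moves, never from a script. Its arguments are lists of equal length, an entry for each row: "gripper": the opening, from 0 (shut) to 1 (fully open); "dp": the shift along the world's x, y, z in cm, a list of three; "roll": the turn about the world's z in degrees. In form: {"gripper": [gripper, ...], "dp": [[x, y, z], ...], "roll": [roll, ...]}. A call has 1 to 12 rows; each row is the pose to reach, as a shift and turn from the pose commanded when the call began; what a row does not reach only later rows make up. A row lasts 1/10 s, in which the tool goes at most 50 mm and 8.59 degrees, less where a joint would pass 70% of its speed; a pose out of reach is approached as far as the arm can. A call with a gripper value outside its range is refused whole. The fingers move at their own pace and stop on an object; "squeeze" is the grip in N (left out, the last holds). Time passes only in rows, so rows that repeat a pose let the fingers close. It gives the time, the measured TCP pose, the force, the opening and the grip force at its end, in the units of the state.
- get_obs(): the state, without advancing time (a new reading comes with each control period).
- vision.camera(name): name is "scene" or "top" or "wrist"; returns (picture, depth): 420x560x3 uint8, red, green, blue; 420x560 float32, m along the optical axis (not along the pixel's ray), 0 where there is no reading.
- vision.calibration(name): a dict with "fx", "fy", "cx", "cy" (pixels), "cam_to_world" (4x4, takes a point from camera to world coordinates); the wrist camera has in their place "tool_from_camera" (4x4, takes a point from camera to tool coordinates, whose origin is the TCP and whose axes are the flange's). Camera axes: x right, y down, z forward; pixel columns grow to the right and rows downward; lengths in m; the calibration is good to about 2 mm. A picture is of the moment at which its call begins: read the wrist's pose just before it. calibration takes no time and is no camera call.
- env.hand_in(): hands the job in; it is judged then, once.
Trained networks look in the newest picture that a camera, given by its name, has taken for a name from the list of things; names that differ only in an ending like _2 or _b are one class to them, and where a whole thing is asked for, a point or a joint stands for the part that bears it (a point fixed in the world has none). Each returns a list of dicts, best first, with "score" (0 to 1); they miss things now and then, are a little off and sometimes report something else, mostly with a low value. They report only what shows in the picture. A call takes as long as a camera call.
- spotter.recognise(name, camera): "box" ([left, top, width, height] as shares, 0 to 1, of the picture: columns of its width, rows of its height, round what is visible of it).
- spotter.regions_of(name, camera): "mask" (420x560 bool, what is visible of it) and "box" ([left, top, width, height] as shares, 0 to 1, of the picture: columns of its width, rows of its height, round what is visible of it).
- spotter.place_of(name, camera): "xy" ([column, row] as shares, 0 to 1, of the picture: columns of its width, rows of its height: a listed point, or the origin of a listed thing).
The state is a dict: "time": time; "qpos": joint angles; "dq": joint speeds; "tau": joint torques, N m; "ee_pos": TCP position; "orientation": TCP orientation; "contact_force": force on the tool from outside, world axes, zero at the start; "torque": the same for the moment, N m; "grip_width": finger opening in m; "grasp_force": force on a finger pad.
Only numpy, scipy, OpenCV 4.12 (cv2) and the standard library are available. Lean on these libraries where they do the work, as an engineer would, in place of code of your own. Each camera call takes 0.05 s, during which the arm holds its last target. There are 200 camera calls.

## Working session

There is one attempt and no reset: what is moved stays moved. The work goes in short steps, Python scripts to look and compute and a tool call to move; the robot and the scene stay as the last step left them, time stands still between calls to the robot, and variables do not carry over. Pictures are saved under pics/ and viewed, at most 10 in all, crops included, and the job is handed in when it is done.

Besides the shell and the picture viewer there is one more tool, called after "Request:" by a JSON object that holds its "name" and its "arguments", one argument or row to a line. apply_moves: Moves the arm, as the interface text tells. Its arguments: {"type":"object","properties":{"gripper":{"type":"array","items":{"type":"number"}},"dp":{"type":"array","items":{"type":"array","items":{"type":"number"}}},"roll":{"type":"array","items":{"type":"number"}},"squeeze":{"type":"number"}},"required":["gripper","dp","roll"]}

```bash
mkdir -p pics; cat > h.py <<'E'
import numpy as np,cv2
from bench import get_obs, vision, env, spotter
from scipy.spatial.transform import Rotation as R
def pose(cam,obs=None):
    c=vision.calibration(cam)
    if cam!="wrist": return c,np.array(c["cam_to_world"])
    T=np.eye(4);T[:3,:3]=R.from_quat(obs["orientation"]).as_matrix();T[:3,3]=obs["ee_pos"]
    return c,T@np.array(c["tool_from_camera"])
def ray(cam,u,v,z,obs=None):
    "intersect pixel ray with height z"
    c,T=pose(cam,obs)
    d=T[:3,:3]@np.array([(u-c["cx"])/c["fx"],(v-c["cy"])/c["fy"],1]);o=T[:3,3]
    return o+d*(z-o[2])/d[2]
Z=dict(button_top=.069,knob_grip=.084,marker_clip=.058,cursor=.058,sawboard=0,batten=.018)
def look(cam,names):
    o=get_obs();p,d=vision.camera(cam)
    for n in names:
        for r in spotter.place_of(n,cam)[:2]:
            u,v=r["xy"][0]*560,r["xy"][1]*420
            print(cam,n,round(r["score"],2),np.round([u,v]),np.round(ray(cam,u,v,Z[n],o),4))
    return o,p,d
E
python3 - <<'E'
from h import *
for c in("top","scene"):
    o,p,d=look(c,list(Z)[:5]); cv2.imwrite(f"pics/{c}.png",p[:,:,::-1])
print(o)
E
```

```text
top button_top 0.59 [320. 204.] [ 0.5563 -0.1322  0.069 ]
top knob_grip 0.61 [240. 207.] [0.5426 0.106  0.084 ]
top marker_clip 0.49 [284. 206.] [ 0.5494 -0.0247  0.058 ]
top marker_clip 0.46 [255. 208.] [0.5419 0.0632 0.058 ]
top cursor 0.71 [254. 209.] [0.541  0.0669 0.058 ]
top cursor 0.39 [417. 181.] [ 0.6338 -0.4298  0.058 ]
top sawboard 0.8 [287. 225.] [ 0.4997 -0.0347  0.    ]
scene button_top 0.47 [235. 215.] [ 0.5525 -0.1359  0.069 ]
scene knob_grip 0.73 [240. 215.] [ 0.5709 -0.1228  0.084 ]
scene knob_grip 0.71 [297. 193.] [0.552 0.095 0.084]
scene cursor 0.67 [285. 201.] [0.5518 0.0523 0.058 ]
scene sawboard 0.84 [261. 208.] [ 0.4937 -0.0196  0.    ]
{'time': 0.3, 'qpos': array([ 1.41010542e+00,  3.58926971e-01,  1.16573831e-02, -9.79587773e-05,
       -1.22410564e+00, -2.88108900e-01]), 'dq': array([ 0.00035306, -0.00256562,  0.00360765, -0.00070376,  0.00140247,
       -0.0010804 ]), 'tau': array([ 3.99064784e-04, -5.82412434e+01,  2.93181503e+01,  6.92957282e+00,
       -3.53074072e-03, -5.13497596e-06]), 'ee_pos': array([0.29281957, 0.60800881, 0.23096725]), 'orientation': array([ 9.74924069e-01, -2.22537578e-01, -2.75387885e-05,  2.91796504e-04]), 'contact_force': array([-0.22127469,  0.08130278,  0.66686061]), 'torque': array([-0.02250452,  0.02470295, -0.02976564]), 'grasp_force': 0.0, 'grip_width': 0.0850908411556176}
```

```bash
python3 -c "
import cv2
a=cv2.imread('pics/top.png')
cv2.imwrite('pics/t2.png',cv2.resize(a[140:290,190:390],None,fx=4,fy=4,interpolation=2))"
```

```text
(no output)
```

View pics/t2.png

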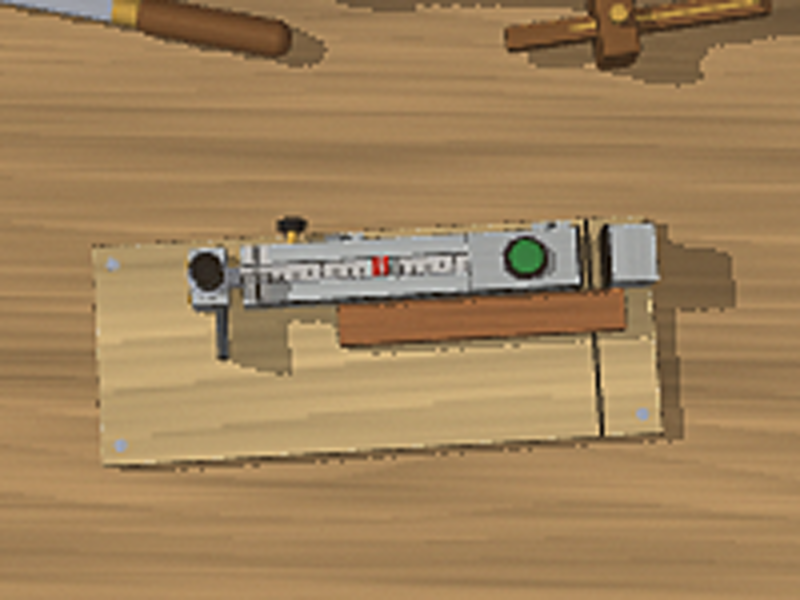

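View pics/scene.png

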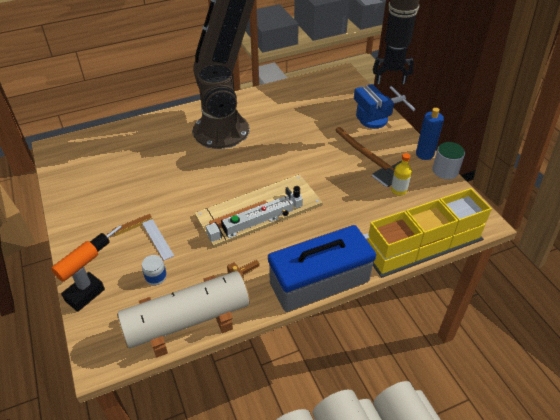

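The top picture shows the button at px (321,204), the clip at (285,206) and the knob at (241,207). The button-to-knob distance comes out at 238 mm against a nominal 239 mm, and board yaw is about 3.3°. The clip is about 95 mm back from the cursor. I'm moving above the button now, staying high.

Request:
{"name": "apply_moves", "arguments": {
  "gripper": [0,0,0,0,0,0,0,0,0,0,0,0],
  "dp": [
    [1.6,-4.5,0],
    [3.2,-9,0],
    [4.8,-13.5,0],
    [6.4,-18,0],
    [8,-22.5,0],
    [9.6,-27,0],
    [11.2,-31.5,0],
    [12.8,-36,0],
    [14.4,-40.5,0],
    [16,-45,0],
    [17.6,-49.5,0],
    [19.2,-54,0]
  ],
  "roll": [3,6,9,12,15,18,21,24,27,29,29,29]
}}

```text
time: 1.8
ee_pos: [0.4852, 0.0663, 0.2319]
orientation: [1.0, 0.029, 0.001, -0.0]
contact_force: [1.6, 0.7, -0.2]
grip_width: -0.0001
grasp_force: 0.0
```

Request:
{"name": "apply_moves", "arguments": {
  "gripper": [0,0,0,0,0,0,0],
  "dp": [
    [1.6,-4,0],
    [3.2,-8,0],
    [4.8,-12,-1],
    [6,-16,-3],
    [6.5,-17.5,-5],
    [6.5,-17.5,-5],
    [6.5,-17.5,-5]
  ],
  "roll": [0,0,0,0,0,0,0]
}}

```text
time: 2.5
ee_pos: [0.5497, -0.1073, 0.1812]
orientation: [1.0, 0.028, -0.0, 0.0]
contact_force: [-0.3, -0.6, -0.2]
grip_width: -0.0002
grasp_force: 0.0
```

```bash
python3 - <<'E'
from h import *
o,p,d=look("wrist",["button_top","cursor","marker_clip","knob_grip"]); cv2.imwrite("pics/w1.png",p[:,:,::-1])
print(o["ee_pos"],o["orientation"],o["contact_force"],o["time"],o["grip_width"])
E
```

```text
wrist button_top 0.96 [322. 198.] [ 0.5571 -0.138   0.069 ]
wrist cursor 0.87 [ 72. 199.] [0.5423 0.0631 0.058 ]
wrist marker_clip 0.8 [188. 199.] [ 0.5469 -0.0309  0.058 ]
[ 0.54970923 -0.10727816  0.18116341] [ 9.99604622e-01  2.81136205e-02 -4.49750101e-04  1.47332398e-04] [-0.30964492 -0.55839381 -0.24245643] 2.5 -0.00018475405837310558
```

View pics/w1.png

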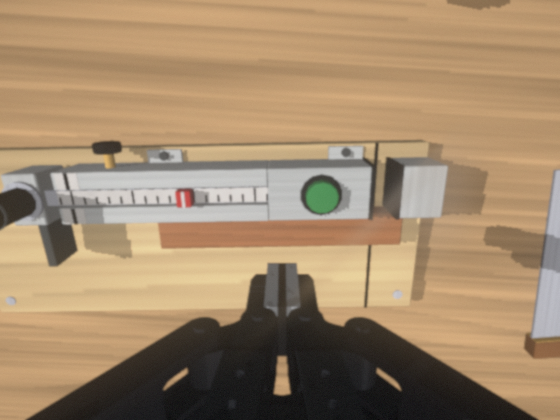

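The wrist picture shows the button at (322,198), the clip at (186,198) and the cursor lines at about (70,200). Button-to-cursor is 202 mm, which matches. I'll press now.

Request:
{"name": "apply_moves", "arguments": {
  "gripper": [0,0,0,0,0,0,0,0],
  "dp": [
    [0.7,-3,-3],
    [0.7,-3,-7],
    [0.7,-3,-9.5],
    [0.7,-3,-10.5],
    [0.7,-3,-11.2],
    [0.7,-3,-11.6],
    [0.7,-3,-11.7],
    [0.7,-3,-11.7]
  ],
  "roll": [0,0,0,0,0,0,0,0]
}}

```text
time: 3.55
ee_pos: [0.5575, -0.1366, 0.0655]
orientation: [1.0, 0.029, 0.001, -0.0]
contact_force: [-2.0, 2.0, 3.7]
grip_width: 0.0002
grasp_force: 1.7
```

Request:
{"name": "apply_moves", "arguments": {
  "gripper": [0,0,0,0,0,0],
  "dp": [
    [0,0,0],
    [0,0,0],
    [0,0,0],
    [0,0,0],
    [0,0,0],
    [0,0,0]
  ],
  "roll": [0,0,0,0,0,0]
}}

```text
time: 4.15
ee_pos: [0.5575, -0.1368, 0.0645]
orientation: [1.0, 0.029, 0.001, -0.0]
contact_force: [0.8, 2.2, 4.2]
grip_width: 0.0002
grasp_force: 1.9
```

```bash
python3 - <<'E'
from h import *
o,p,d=look("top",["cursor","marker_clip","knob_grip"])
E
```

```text
top knob_grip 0.73 [234. 207.] [0.5423 0.1231 0.084 ]
```

The force of 4.2 N at 4.5 mm down and the knob's shift show the arm is free. I'm lifting and going above the knob with the gripper open.

Request:
{"name": "apply_moves", "arguments": {
  "gripper": [0,0,0,1,1,1,1,1,1,1,1,1],
  "dp": [
    [0,0,1.5],
    [0,0,6],
    [0,2,11],
    [-0.4,6,12.5],
    [-0.8,10.5,12.5],
    [-1.2,15,12.5],
    [-1.5,19.5,12.5],
    [-1.6,23,12.5],
    [-1.6,26,12.5],
    [-1.6,26.5,12.5],
    [-1.6,26.5,12.5],
    [-1.6,26.5,12.5]
  ],
  "roll": [0,0,0,0,0,0,0,0,0,0,0,0]
}}

```text
time: 5.55
ee_pos: [0.5404, 0.1272, 0.1887]
orientation: [1.0, 0.029, -0.001, 0.0]
contact_force: [0.0, -0.5, -0.1]
grip_width: 0.0854
grasp_force: 0.0
```

```bash
python3 - <<'E'
from h import *
o,p,d=look("wrist",["cursor","marker_clip","knob_grip"]); cv2.imwrite("pics/w2.png",p[:,:,::-1])
print(o["ee_pos"],o["orientation"],o["contact_force"],o["time"],o["grip_width"])
o,p,d=look("top",["cursor","marker_clip","knob_grip"])
E
```

```text
wrist cursor 0.74 [358. 200.] [0.5425 0.0636 0.058 ]
wrist marker_clip 0.67 [444. 198.] [ 0.548  -0.0084  0.058 ]
wrist knob_grip 0.59 [285. 211.] [0.5379 0.125  0.084 ]
[0.54036608 0.12723312 0.18873198] [ 9.99593219e-01  2.85081708e-02 -7.02416835e-04  4.32557962e-04] [ 0.03454073 -0.46207442 -0.07061236] 5.55 0.08539130606953739
top cursor 0.64 [254. 209.] [0.5395 0.0657 0.058 ]
top marker_clip 0.53 [119. 264.] [0.3691 0.4599 0.058 ]
top knob_grip 0.8 [233. 206.] [0.5444 0.1273 0.084 ]
```

View pics/w2.png

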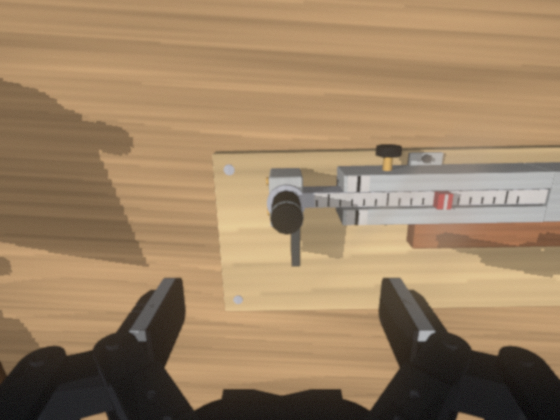

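The wrist picture shows the knob top at (287,212), the cursor lines at about (357,200) and the white line at (445,200). The knob is 62 mm from the cursor, as expected with the arm 26 mm out, and about 72 mm remain. Next I descend and grip.

Request:
{"name": "apply_moves", "arguments": {
  "gripper": [1,1,1,1,1,0,0,0,0,0,0],
  "dp": [
    [-0.15,-0.15,-4],
    [-0.15,-0.15,-8],
    [-0.15,-0.15,-11],
    [-0.15,-0.15,-12.2],
    [-0.15,-0.15,-12.2],
    [-0.15,-0.15,-12.2],
    [-0.15,-0.15,-12.2],
    [-0.15,-0.15,-12.2],
    [-0.15,-0.15,-12.2],
    [-0.15,-0.15,-12.2],
    [-0.15,-0.15,-12.2]
  ],
  "roll": [0,0,0,0,0,0,0,0,0,0,0],
  "squeeze": 40
}}

```text
time: 7.05
ee_pos: [0.5398, 0.1268, 0.0684]
orientation: [1.0, 0.029, 0.001, -0.0]
contact_force: [-1.6, 0.5, 6.2]
grip_width: 0.0231
grasp_force: 38.8
```

```bash
python3 - <<'E'
from h import *
o,p,d=look("wrist",["cursor","marker_clip"]); cv2.imwrite("pics/w3.png",p[:,:,::-1])
print(o["ee_pos"],o["orientation"],o["contact_force"],o["time"],o["grip_width"])
E
```

```text
wrist cursor 0.77 [407. 272.] [0.5412 0.064  0.058 ]
wrist marker_clip 0.64 [542. 270.] [ 0.5465 -0.0037  0.058 ]
[0.53982116 0.12684463 0.06838199] [ 9.99584692e-01  2.88083515e-02  6.71077944e-04 -2.70051674e-04] [-1.57604543  0.54707517  6.15958891] 7.05 0.023134442803328752
```

View pics/w3.png

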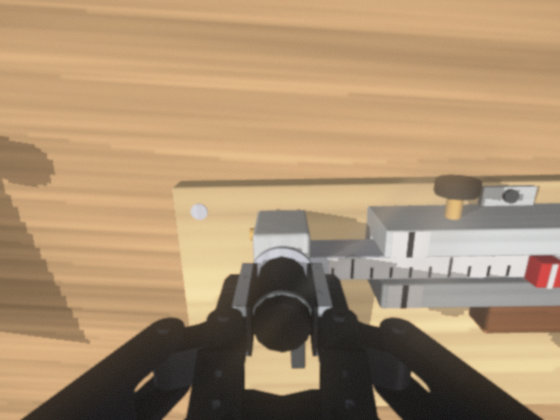

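The picture shows the fingers on the knob with a width of 23 mm and a grip of 39 N. The white line is at (550,272) and the cursor lines are at about (408,270), so roughly 70 mm is left. I'll draw out 63 mm first, easing up 1 mm.

Request:
{"name": "apply_moves", "arguments": {
  "gripper": [0,0,0,0,0,0,0,0,0,0,0],
  "dp": [
    [0,0,0.1],
    [-0.05,0.6,0.1],
    [-0.1,1.3,0.1],
    [-0.14,2.1,0.1],
    [-0.2,2.9,0.1],
    [-0.26,3.7,0.1],
    [-0.31,4.5,0.1],
    [-0.36,5.2,0.1],
    [-0.41,5.9,0.1],
    [-0.44,6.3,0.1],
    [-0.44,6.3,0.1]
  ],
  "roll": [0,0,0,0,0,0,0,0,0,0,0]
}}

```text
time: 8.3
ee_pos: [0.535, 0.1902, 0.0684]
orientation: [1.0, 0.029, 0.0, -0.0]
contact_force: [2.3, -2.0, 0.3]
grip_width: 0.0229
grasp_force: 40.8
```

```bash
python3 - <<'E'
from h import *
o,p,d=look("wrist",["cursor","marker_clip"]); cv2.imwrite("pics/w4.png",cv2.resize(p[200:340,330:500,::-1],None,fx=4,fy=4,interpolation=2))
print(o["ee_pos"],o["contact_force"],o["torque"],o["time"],o["grip_width"])
c,T=pose("wrist",o);print(T[:3,3])
E
```

```text
wrist cursor 0.58 [534. 269.] [0.5419 0.0636 0.058 ]
wrist marker_clip 0.68 [542. 268.] [0.5425 0.0598 0.058 ]
[0.53498941 0.19020715 0.06842662] [ 2.27151433 -1.95589194  0.29791275] [-0.70132534 -0.93771198 -0.02164522] 8.3 0.022902895100608597
[0.61783715 0.19558178 0.21137982]
```

View pics/w4.png

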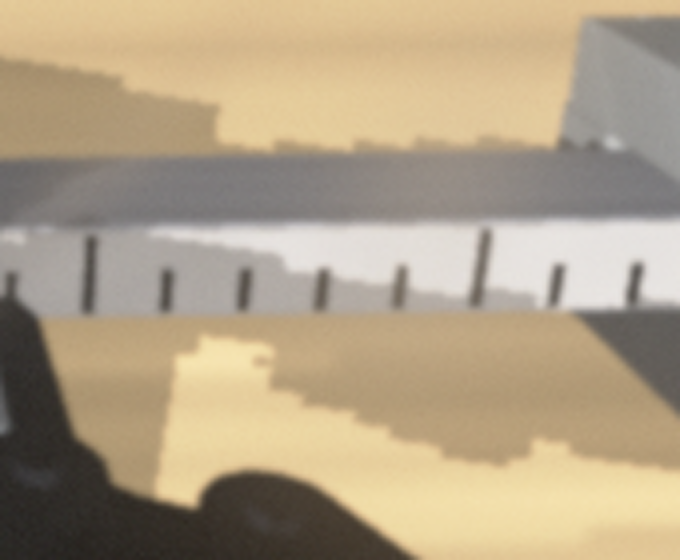

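The crop missed the area, because the clip moves with the camera and stays near (545,270). I'll crop there instead.

```bash
python3 - <<'E'
from h import *
o,p,d=look("wrist",["marker_clip"]); cv2.imwrite("pics/w5.png",cv2.resize(p[210:320,470:560,::-1],None,fx=5,fy=5,interpolation=2))
E
```

```text
wrist marker_clip 0.94 [543. 270.] [0.5411 0.0584 0.058 ]
```

View pics/w5.png

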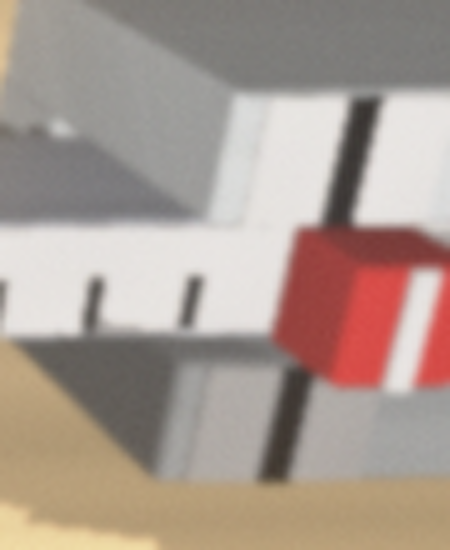

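Cursor lines run from crop (366,97) to (338,225) and from (295,372) to (272,478). The white line on the clip's top runs from (428,267) to (400,388), still back of the mark. I'll work out the gap next.

```bash
cat > gap.py <<'E'
from h import *
def gap(far,near,clip,x0,y0,s,o):
    P=lambda q,z: ray("wrist",x0+q[0]/s-.4,y0+q[1]/s-.4,z,o)[:2]
    a=[P(q,.058) for q in far+near]; c=[P(q,.065) for q in clip]
    f=np.polyfit([q[0] for q in a],[q[1] for q in a],1)   # y along cursor line vs x
    m=np.mean(c,0); print("line pts",np.round(a,4).tolist(),"clip",np.round(c,4).tolist())
    print("yaw",np.degrees(np.arctan(f[0])),"gap mm",1e3*(m[1]-np.polyval(f,m[0]))*np.cos(np.arctan(f[0])))
E
python3 - <<'E'
from gap import *
o=get_obs()
gap([(366,97),(338,225)],[(295,372),(272,478)],[(428,267),(400,388)],470,210,5,o)
E
```

```text
line pts [[0.5632, 0.0652], [0.5496, 0.0638], [0.533, 0.0632], [0.5204, 0.062]] clip [[0.5488, 0.0598], [0.5357, 0.0584]]
yaw 3.962865633344766 gap mm -4.42946783531939
```

Request:
{"name": "apply_moves", "arguments": {
  "gripper": [0,0,0,0,0],
  "dp": [
    [-0.01,0.2,0],
    [-0.03,0.44,0],
    [-0.03,0.44,0],
    [-0.03,0.44,0],
    [-0.03,0.44,0]
  ],
  "roll": [0,0,0,0,0]
}}

```text
time: 9.05
ee_pos: [0.5347, 0.1941, 0.0684]
orientation: [1.0, 0.029, 0.0, -0.0]
contact_force: [1.8, -2.5, 2.7]
grip_width: 0.0235
grasp_force: 40.9
```

```bash
python3 - <<'E'
from h import *
o,p,d=look("wrist",["marker_clip","cursor"]); cv2.imwrite("pics/w6.png",cv2.resize(p[210:320,470:560,::-1],None,fx=5,fy=5,interpolation=2))
print(o["ee_pos"],o["contact_force"])
E
```

```text
wrist marker_clip 0.64 [544. 270.] [0.541  0.0624 0.058 ]
wrist cursor 0.67 [543. 269.] [0.5417 0.063  0.058 ]
[0.53468089 0.19408275 0.06838932] [ 1.81769518 -2.48255116  2.74707513]
```

View pics/w6.png

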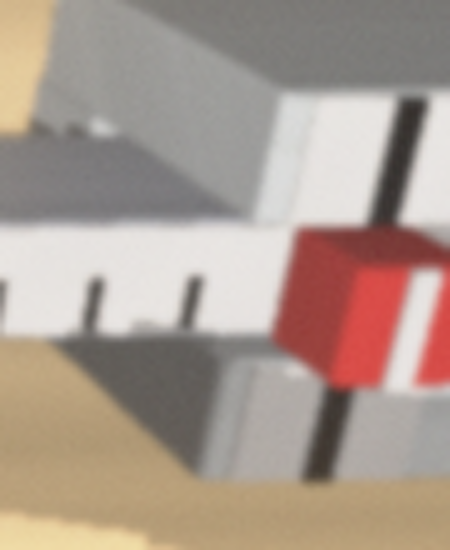

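The lines are now at (412,97)–(382,225) and (338,390)–(317,478). The white line is unchanged in the frame.

```bash
python3 - <<'E'
from gap import *
o=get_obs()
F,N=[(412,97),(382,225)],[(338,390),(317,478)]
gap(F,N,[(428,267),(400,388)],470,210,5,o)
gap(F,N,[(357,265),(333,386)],470,210,5,o) # +y top edge, must be 6 mm more
E
```

```text
line pts [[0.5632, 0.0653], [0.5496, 0.064], [0.5309, 0.0628], [0.5203, 0.0618]] clip [[0.5485, 0.0645], [0.5354, 0.063]]
yaw 4.504468435062591 gap mm 0.16622858131809598
line pts [[0.5632, 0.0653], [0.5496, 0.064], [0.5309, 0.0628], [0.5203, 0.0618]] clip [[0.5484, 0.0713], [0.5352, 0.0697]]
yaw 4.504468435062591 gap mm 6.892203852124157
```

The white line is within about 0.5 mm of the cursor, so I'm handing in.

```bash
python3 -c "
from bench import get_obs,env
o=get_obs();print(o['ee_pos'],o['grasp_force'],o['time']);print(env.hand_in())"
```

```text
[0.53469399 0.19403774 0.06837776] 40.940126180648804 9.2
the job is handed in; nothing more can be done
None
```

I pressed the lock button and the arm sprang free. I then drew the stop out until the clip's white line was within about 0.5 mm of the cursor lines, and handed the job in at 9.2 s with the knob still held at 41 N.

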